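Lay the rivet set block over and seat it against the stop

ROBOT

A 6-joint arm with a two-finger parallel gripper is mounted at the origin on the work surface. World frame = base frame: x ahead of the robot, y to its left, z up, the work surface at z = 0. Lengths are in m, angles in rad, forces in N, time in s.
With the tool pointing down it reaches from about 0.275 to 0.975 m from the base axis. Payload 8.4 kg.
Tool frame: the origin (TCP) lies on the centre line of the jaws, within the pads' length; the fingertips stand 11 mm ahead of it and the grasp point (between the pads) lies 8 mm behind it (manip.tip_extent is the z of the fingertips in the tool frame, in m); z points along the fingers, y is the direction in which the jaws open and shut (so a half turn about z gives the same grasp; the last joint's range is limited). The gripper opens to 92 mm and grips with 3 to 60 N. Pads are 20 mm wide; open, the fingers measure 128 mm over their backs; the gripper's body (75 mm by 189 mm) begins 69 mm behind the grasp point.
Start: joints at [1.142, 0.353, 1.633, -0, 1.155, -0.002], TCP at [0.259, 0.569, 0.226] pointing down, gripper open.
Joint ranges: [-2.63, 2.63], [-0.92, 2.1], [0.06, 2.66], [-1.3, 4.44], [0, 2.69], [-3.02, 3.02]. Speed limits (rad/s): [2.22, 2.22, 2.79, 3.14, 3.14, 3.14].

INTERFACE

Orientations are given as a unit quaternion [w, x, y, z].
In Python, from workcell import monitor, get_image, manip gives the robot as it stands. The module is installed in compiled form; this text tells all that it offers.
- The arm moves only by the tool play_rows, never from a script. Its argument "steps" is a list of rows, each a list of 3 entries, a list of its own where there are three numbers: the closure, from 0 (fully open) to 1 (shut), then the shift along the tool's x, y, z normalised to -1 to 1, where 1 is 0.1 m, then the turn, a rotation vector about the tool's x, y, z normalised to -1 to 1, where 1 is 30 degrees. In form: [[grip, [tx, ty, tz], [wx, wy, wz]], ...]. A call has 1 to 8 rows; each row is the pose to reach, as a shift and turn from the pose commanded when the call began, along the tool's axes at that moment; what a row does not reach only later rows make up. A row lasts 1/8 s, in which the tool goes at most 62.5 mm and 10.7 degrees, less where a joint would pass 70% of its speed; a pose out of reach is approached as far as the arm can. A call with a number of a shift or a turn outside -1 to 1 is refused whole. A call with a gripper value outside its range is refused whole. The fingers move at their own pace and stop on an object; "force" is the grip in N (left out, the last holds). Time passes only in rows, so rows that repeat a pose let the fingers close. It gives the time, the measured TCP pose, the force and the opening at its end, in the units of the state.
- monitor.read_state(): the state, without advancing time (a new reading comes with each control period).
- get_image(name): name is "scene" or "top" or "wrist"; returns a dict with "frame" (384x512x3 uint8, red, green, blue), "fov_y" (degrees; the focal length in pixels is half the picture's height over the tangent of half this angle, whatever the lens; pixels are square), "cx", "cy" (the principal point, pixels), "rvec" (rotation vector, rad) and "tvec" (3), from world to camera coordinates, as OpenCV has them; the wrist camera has in their place "tool_from_camera" (4x4, takes a point from camera to tool coordinates, whose origin is the TCP and whose axes are the flange's). Camera axes: x right, y down, z forward; pixel columns grow to the right and rows downward; lengths in m; the calibration is good to about 2 mm. A picture is of the moment at which its call begins: read the wrist's pose just before it. There is no depth.
- manip.hand_in(): hands the job in, once; it reports no verdict.
The state is a dict: "time": time; "joint_pos": joint angles; "qd": joint speeds; "effort": joint torques, N m; "ee_pos": TCP position; "ee_rot": TCP orientation; "force": force on the tool from outside, world axes, zero at the start; "moment": the same for the moment, N m; "opening": finger opening in m.
Only numpy, scipy, OpenCV 4.12 (cv2) and the standard library are available. Lean on these libraries where they do the work, as an engineer would, in place of code of your own. Each camera call takes 0.05 s, during which the arm holds its last target. There are 200 camera calls.

TASK

The gray iron rivet set block stands on end on the wooden pad. Without gripping or lifting it, push on its cupped face near the top so that it tips over where it stands, toward the yellow stop, and lies on the pad with its rivet cups facing up; then push the lying block along the pad until its end sits flat against the stop. Leave the mallet, the loose cleco and the green can lid undisturbed.

Things in the scene. Friction and masses are not known exactly. Their poses are not given: they have to be found in the camera images.
- pad: Fixed wooden pad, 200 x 120 mm, 6 mm thick, flat on the cart top. Origin at the centre of its underside; x along its length toward the stop, y across, z up. Across its +x end runs a yellow steel stop bar, 12 mm thick along x, 120 mm wide, its top 18 mm above the cart top (12 mm above the pad).
- stop (a point): Middle of the stop's inner face, at the pad's top surface: 88 mm along +x and 6 mm up from the pad's origin; axes as the pad's. The face is a plane across the pad's x.
- block: Loose gray iron block, 32 (x) x 45 (y) x 80 (z) mm, 0.6 to 0.95 kg. Origin at the centre of its foot, the face it stands on at the start; z runs up the block. Its -x face, looking away from the stop, has two rows of three small dark round cups with bright rims. Starts upright, 30 to 55 mm to -x of the pad's origin, within 12 mm of the centre line, turned up to 0.12 rad from the pad.
- block_center (a point): Centre of the block, 40 mm up its z axis: 46 mm above the cart top standing, 22 mm lying. Pushed along +x near its top (about 2 N) the block tips about its foot edge, overbalances when its top is 30 mm over, and falls by itself, its head landing some 20 to 50 mm short of the stop.
- block_head (a point): Centre of the block's head, the 32 x 45 mm end face 80 mm up its z axis; it goes flat against the stop. When the block lies, 32 mm thick, its foot is the upright end face away from the stop, where it can be pushed; sliding takes some 4 to 12 N.
- mallet: Loose bystander: copper-headed mallet with a pale wooden handle, 216 mm long, head 72 mm wide and 32 mm thick, lying with its handle along its x, head at +x. Origin under the middle of its length, on the cart top. Some 160 to 170 mm to the pad's -y side.
- cleco: Loose bystander: black cleco with a copper tip, 63 mm long, 15 mm thick, lying along its x. Origin under its middle, on the cart top. Beside the pad, 95 to 105 mm from its centre line, on either side.
- oiler_lid: Loose bystander: small green tin oiler lid, 46 mm across, 26 mm high with its spout nub. Origin under its centre. Beside the pad, 95 to 105 mm from its centre line, on the side where the cleco is not.
- template: Fixed bystander: gray bed 160 x 100 mm with a thin aluminum template plate in a bright spring clip, and two black clecos standing in it to 61 mm above the cart top. Origin at the centre of its underside. About 190 to 220 mm to the pad's +y side.
There are look-alikes about, which are no part of the job. Leave any orange or purple look-alike of the block alone. Of the things that look like the pad, the larger one is meant.

How it is judged:
By the outcome, as a careful person would: the job done as asked, in the order asked, and still so for the second after the job is handed in, with the robot touching nothing.
It also fails if it takes over 38 s, if anything falls off the work surface, if the arm or the gripper's body presses on something with over 40 N, if the wrist force passes 120 N, or if a joint passes its speed limit or range.

## Working session

There is one attempt and no reset: what is moved stays moved. The work goes in short steps, Python scripts to look and compute and a tool call to move; the robot and the scene stay as the last step left them, time stands still between calls to the robot, and variables do not carry over. Pictures are saved under pics/ and viewed, about 8 in all and at most 12, crops included, and the job is handed in when it is done.

Besides the shell and the picture viewer there is one more tool, called after ">>>" as name(argument=value, ...) on one line, values as JSON. play_rows: Moves the arm, as the interface text tells. Its arguments: {"type":"object","properties":{"steps":{"type":"array"},"force":{"type":"number"}},"required":["steps"]}

```bash
mkdir -p pics; cat > h.py <<'E'
import numpy as np, cv2
from workcell import monitor, get_image, manip
from scipy.spatial.transform import Rotation as R
def cam(n):
    d=get_image(n); f=d["frame"].shape[0]/2/np.tan(np.radians(d["fov_y"]/2))
    d["K"]=np.array([[f,0,d["cx"]],[0,f,d["cy"]],[0,0,1]]); return d
def pose(d,st=None):  # world R, centre
    if "rvec" in d:
        Rm=cv2.Rodrigues(np.array(d["rvec"],float))[0]; return Rm.T,-Rm.T@np.array(d["tvec"],float).ravel()
    q=st["ee_rot"]; Rt=R.from_quat([q[1],q[2],q[3],q[0]]).as_matrix(); T=np.array(d["tool_from_camera"])
    return Rt@T[:3,:3], Rt@T[:3,3]+np.array(st["ee_pos"])
def onplane(d,uv,z,st=None):
    Rm,c=pose(d,st); uv=np.atleast_2d(uv); r=(np.linalg.inv(d["K"])@np.c_[uv,np.ones(len(uv))].T).T@Rm.T
    return c+r*((z-c[2])/r[:,2])[:,None]
def save(d,n): cv2.imwrite("pics/"+n,d["frame"][:,:,::-1])
E
python3 - <<'E'
from h import *
s=monitor.read_state(); print(s)
for n in("scene","top"):
    d=cam(n); print(n,{k:v for k,v in d.items() if k!="frame"},pose(d)[1]); save(d,n+"0.png"); np.save(n+"0.npy",d["frame"])
a=cv2.imread("pics/scene0.png");b=cv2.imread("pics/top0.png")
E
```

```text
{'time': 0.0, 'joint_pos': array([ 1.14160599e+00,  3.53589402e-01,  1.63417269e+00,  1.90072056e-05,
        1.15516681e+00, -2.41979544e-03]), 'qd': array([-0.00127708, -0.00019347, -0.00243773,  0.00102661, -0.00038423,
       -0.00189848]), 'effort': array([ 3.88648932e-04, -5.93836713e+01, -3.34219944e+01,  6.97207963e-02,
        2.32140929e-02, -1.64008729e-04]), 'ee_pos': array([0.25850937, 0.56849234, 0.22488386]), 'ee_rot': array([-1.51558946e-04,  2.11773308e-01,  9.77318587e-01, -6.50768123e-04]), 'force': array([0.44201105, 0.23875276, 0.87794544]), 'moment': array([-0.03752429,  0.00529131,  0.0415399 ]), 'opening': 0.09187126831369716}
scene {'fov_y': 43.15432558825111, 'cx': 259.29050433822437, 'cy': 190.41649910679433, 'rvec': array([ 1.04108711,  2.47914056, -0.96486303]), 'tvec': array([ 0.34602967, -0.273017  ,  1.33139979]), 'K': array([[485.50193196,   0.        , 259.29050434],
       [  0.        , 485.50193196, 190.41649911],
       [  0.        ,   0.        ,   1.        ]])} [1.03116519 0.52202833 0.79440858]
top {'fov_y': 42.7054356928799, 'cx': 258.3036842753419, 'cy': 194.23013531858348, 'rvec': array([ 2.12543842, -2.18303419,  0.18848229]), 'tvec': array([0.06988043, 0.57192416, 0.9694622 ]), 'K': array([[491.11886683,   0.        , 258.30368428],
       [  0.        , 491.11886683, 194.23013532],
       [  0.        ,   0.        ,   1.        ]])} [0.42248933 0.08116501 1.04247421]
```

View pics/top0.png

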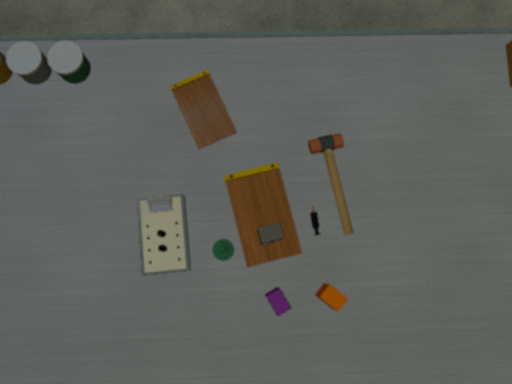

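View pics/scene0.png

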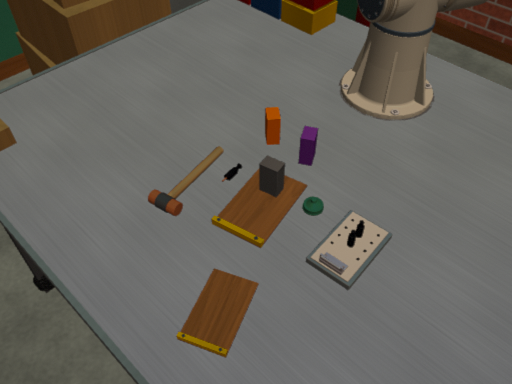

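The top view shows the large pad centred near (263,215), with its stop at the upper edge (252,172) and the block at (270,233). The lid is at (223,249), the cleco at (315,222), the mallet at (335,180), and the look-alikes lie below. Next I measure the pad and the block.

```bash
cat > meas.py <<'E'
from h import *
d=cam("top"); f=d["frame"]; hsv=cv2.cvtColor(f,cv2.COLOR_RGB2HSV)
roi=np.zeros(f.shape[:2],np.uint8); roi[160:272,218:306]=1
# stop top yellow
y=cv2.inRange(hsv,(20,150,100),(35,255,255))*roi
c=max(cv2.findContours(y,0,2)[0],key=cv2.contourArea); 
P=onplane(d,c[:,0,:].astype(float),.018)[:,:2]; rs=cv2.minAreaRect((P*1000).astype(np.float32)); print("stop mm",rs)
br=cv2.inRange(hsv,(3,110,40),(19,255,255))*roi
c=max(cv2.findContours(cv2.morphologyEx(br,3,np.ones((3,3))),0,2)[0],key=cv2.contourArea)
P=onplane(d,cv2.convexHull(c)[:,0,:].astype(float),.006)[:,:2]; rp=cv2.minAreaRect((P*1000).astype(np.float32)); print("wood mm",rp)
g=cv2.inRange(hsv,(0,0,0),(180,110,255))*roi
m=np.zeros_like(g); cv2.fillConvexPoly(m,cv2.convexHull(c),1); m=cv2.erode(m,np.ones((5,5)))
c=max(cv2.findContours(g*m,0,2)[0],key=cv2.contourArea); print("block px",cv2.minAreaRect(c),cv2.contourArea(c))
E
python3 - <<'E'
exec(open('meas.py').read())
save({"frame":cv2.resize(f[155:275,210:330],None,fx=5,fy=5,interpolation=cv2.INTER_CUBIC)},"topc.png")
s=cam("scene")["frame"]
save({"frame":cv2.resize(s[140:250,200:340],None,fx=5,fy=5,interpolation=cv2.INTER_CUBIC)},"sc.png")
E
```

```text
stop mm ((627.0534057617188, 66.79071044921875), (11.02649974822998, 83.58998107910156), 12.889561653137207)
wood mm ((531.156005859375, 45.134029388427734), (186.84912109375, 117.63685607910156), 12.864593505859375)
block px ((270.058837890625, 233.23529052734375), (18.432706832885742, 23.768489837646484), 75.96376037597656) 372.5
```

View pics/topc.png

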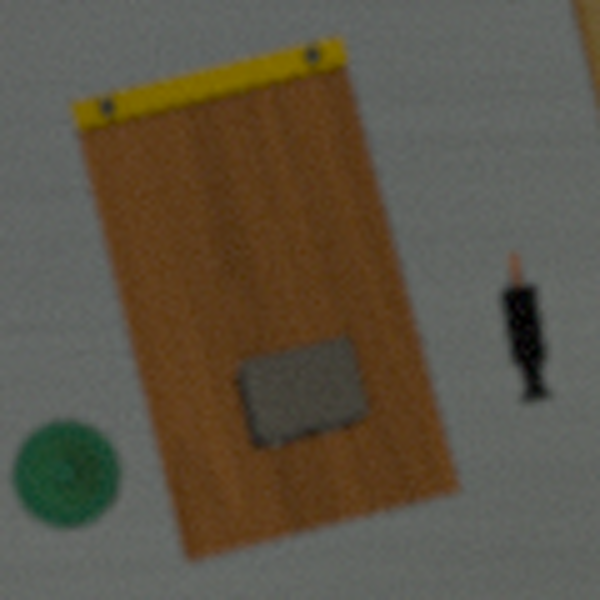

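View pics/sc.png

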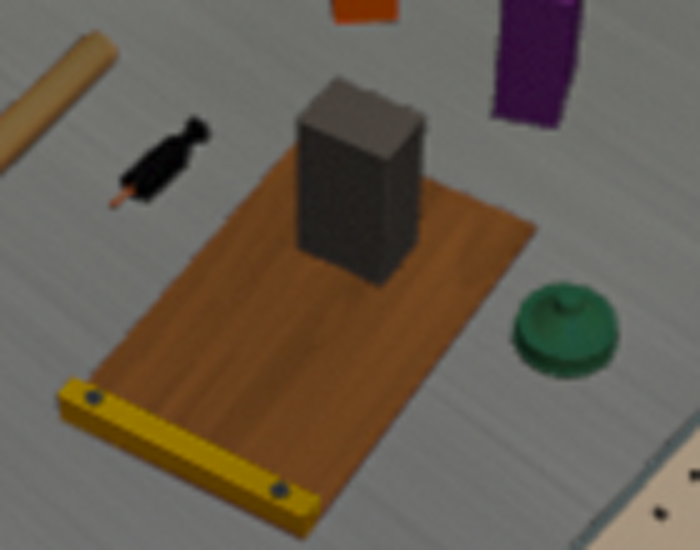

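The top crop shows the block's top face with corners near crop px (243,367), (350,338), (368,408) and (258,438), turned about 2° from the pad. The scene crop confirms that it stands upright. Next I work out the push pose.

```bash
cat >> h.py <<'E'
YAW=np.radians(12.87); PO=np.array([.5363,.0463]); PX=np.array([np.cos(YAW),np.sin(YAW)]); PY=np.array([-PX[1],PX[0]])
def topad(p): q=np.atleast_2d(p)[:,:2]-PO; return np.c_[q@PX,q@PY]*1000
def toworld(x,y,z): return np.r_[PO+(PX*x+PY*y)/1000,z/1000]
def tgt(x,y,z,yawoff=0):
    s=monitor.read_state(); q=s["ee_rot"]; Rt=R.from_quat([q[1],q[2],q[3],q[0]])
    sh=Rt.inv().apply(toworld(x,y,z)-s["ee_pos"])/.1
    a=YAW+yawoff; X=np.r_[-PX,0] if not yawoff else -np.r_[np.cos(a),np.sin(a),0]
    T=R.from_matrix(np.c_[X,np.cross([0,0,-1],X),[0,0,-1]])
    print("t",s["time"],"pad",topad(s["ee_pos"])[0].round(1),s["ee_pos"][2].round(4),"shift",sh.round(3),"turn",((Rt.inv()*T).as_rotvec(True)/30).round(3),"F",np.round(s["force"],1))
E
python3 - <<'E'
from h import *
d=cam("top")
q=np.array([[243,367],[350,338],[368,408],[258,438]])/5+[210-.4,155-.4]
W=onplane(d,q,.086); p=topad(W); print(p.round(1),p.mean(0)); e=[p[1]-p[0],p[2]-p[3]]; print([np.degrees(np.arctan2(v[0],-v[1])) for v in e],np.degrees(np.arctan2(*(p[0]-p[3])[::-1])),np.degrees(np.arctan2(*(p[1]-p[2])[::-1])))
# base line in the scene view: bottom front edge corners, z=.006
s=cam("scene"); b=np.array([[297,248],[380,285],[418,248]])/5+[199.6,139.6]; print(topad(onplane(s,b,.006)).round(1))
t=np.array([[297,122],[388,158],[425,118],[338,79]])/5+[199.6,139.6]; print(topad(onplane(s,t,.086)).round(1))
tgt(-95,0,160)
E
```

```text
[[-32.4  19.2]
 [-31.8 -24.2]
 [-60.  -23.9]
 [-60.6  20.5]] [-46.20101425  -2.09615995]
[np.float64(0.7750774993961316), np.float64(0.7629819423062062)] -2.5713559253296205 -0.44243836608496345
[[-33.4 -26. ]
 [-33.7  16.3]
 [-61.5  19.6]]
[[-31.4 -24.9]
 [-33.   18. ]
 [-61.5  19.4]
 [-62.8 -23.8]]
t 0.3 pad [-154.3  571.2] 0.2253 shift [-3.935 -4.183  0.655] turn [-1.000e-03 -0.000e+00 -1.244e+00] F [ 0.1 -0.4  0. ]
```

>>> play_rows(steps=[[1,[-0.94,-1,0],[0,0,-0.622]],[1,[-0.94,-1,0],[0,0,-0.622]],[1,[-0.94,-1,0],[0,0,-0.622]],[1,[-0.94,-1,0],[0,0,-0.622]]], force=20)

```text
time: 0.8
ee_pos: [0.3033, 0.439, 0.226]
ee_rot: [0.0, 0.052, 0.999, 0.0]
force: [-0.2, 0.3, 0.7]
opening: 0.054
```

```bash
python3 -c "
from h import *
tgt(-100,-2.5,160)"
```

```text
t 0.8 pad [-139.7  434.7] 0.226 shift [-1.786 -4.011  0.656] turn [ 0.002  0.001 -0.627] F [-0.2  0.3  0.7]
```

>>> play_rows(steps=[[1,[-0.45,-1,0],[0,0,-0.627]],[1,[-0.45,-1,0],[0,0,-0.627]],[1,[-0.45,-1,0],[0,0,-0.627]]])

```text
time: 1.18
ee_pos: [0.3381, 0.3342, 0.2257]
ee_rot: [0.0, -0.113, 0.994, -0.0]
force: [-0.2, 0.3, 0.5]
opening: 0.0241
```

```bash
python3 -c "
from h import *
tgt(-100,-2.5,160)"
```

```text
t 1.175 pad [-129.1  324.8] 0.2257 shift [-0.285 -3.273  0.657] turn [-0.     0.     0.003] F [-0.2  0.3  0.5]
```

>>> play_rows(steps=[[1,[-0.1,-1,0],[0,0,0]],[1,[-0.1,-1,0],[0,0,0]]])

```text
time: 1.42
ee_pos: [0.3705, 0.2403, 0.2258]
ee_rot: [0.0, -0.113, 0.994, 0.0]
force: [0.0, 0.8, 0.3]
opening: 0.0041
```

>>> play_rows(steps=[[1,[-0.1,-1,0],[0,0,0]],[1,[-0.1,-1,0],[0,0,0]]])

```text
time: 1.68
ee_pos: [0.4035, 0.1446, 0.226]
ee_rot: [0.001, -0.112, 0.994, 0.0]
force: [-0.1, 0.9, -0.3]
opening: 0.0005
```

>>> play_rows(steps=[[1,[-0.1,-1,0],[0,0,0]],[1,[-0.1,-1,0],[0,0,0]],[1,[-0.1,-1,0],[0,0,0]]])

```text
time: 2.05
ee_pos: [0.4363, 0.0491, 0.2258]
ee_rot: [0.001, -0.111, 0.994, 0.0]
force: [0.1, 0.5, 0.1]
opening: 0.0002
```

```bash
python3 -c "
from h import *
tgt(-100,-2.5,84)"
```

```text
t 2.05 pad [-96.9  25. ] 0.2258 shift [ 0.032 -0.275  1.418] turn [ 0.     0.002 -0.004] F [0.1 0.5 0.1]
```

>>> play_rows(steps=[[1,[0.03,-0.275,0.5],[0,0,0]],[1,[0.03,-0.275,0.99],[0,0,0]],[1,[0.03,-0.275,0.99],[0,0,0]]])

```text
time: 2.42
ee_pos: [0.4357, 0.0234, 0.1242]
ee_rot: [-0.003, -0.113, 0.994, 0.0]
force: [-0.2, 0.1, 0.4]
opening: 0.0005
```

>>> play_rows(steps=[[1,[0,0,0.43],[0,0,0]],[1,[0,0,0.43],[0,0,0]],[1,[0,0,0.43],[0,0,0]]])

```text
time: 2.8
ee_pos: [0.4389, 0.0228, 0.0854]
ee_rot: [0.001, -0.114, 0.994, 0.0]
force: [0.9, 0.4, 0.4]
opening: 0.0002
```

```bash
python3 - <<'E'
from h import *
tgt(-75,-2.5,83)
a=cam("scene")["frame"][110:250,180:380]; b=cam("top")["frame"][150:290,190:390]
save({"frame":np.vstack([cv2.resize(x,None,fx=3,fy=2.1*1,interpolation=2) if 0 else cv2.resize(x,(428,300),interpolation=2) for x in(a,b)])},"pre.png")
E
```

```text
t 2.8 pad [-100.2   -1.3] 0.0854 shift [-0.252 -0.013  0.025] turn [-0.     0.003  0.006] F [0.9 0.4 0.4]
```

View pics/pre.png

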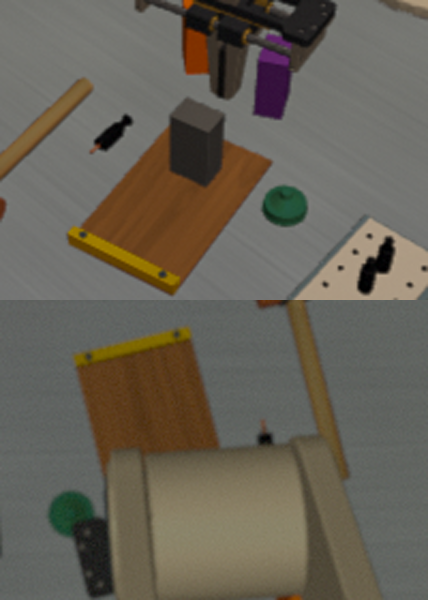

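The fingers stand behind the block on its cupped side, in line with it and clear of the others. Now I push at about 45 mm/s.

>>> play_rows(steps=[[1,[-0.1,-0.012,0.025],[0,0,0.005]],[1,[-0.18,-0.012,0.025],[0,0,0.005]],[1,[-0.23,-0.012,0.025],[0,0,0.005]],[1,[-0.28,-0.012,0.025],[0,0,0.005]],[1,[-0.33,-0.012,0.025],[0,0,0.005]],[1,[-0.38,-0.012,0.025],[0,0,0.005]]])

```text
time: 3.65
ee_pos: [0.4749, 0.0294, 0.081]
ee_rot: [-0.0, -0.112, 0.994, 0.0]
force: [-2.0, -0.4, 1.5]
opening: 0.0006
```

```bash
python3 - <<'E'
from h import *
tgt(-45,-2.5,83)
E
```

```text
t 3.65 pad [-63.7  -2.8] 0.081 shift [-0.187  0.003 -0.02 ] turn [ 0.    -0.001 -0.   ] F [-2.  -0.4  1.5]
```

The force is about 2 N, so it is touching and tipping. I continue past the overbalance point.

>>> play_rows(steps=[[1,[-0.05,0,-0.02],[0,0,0]],[1,[-0.1,0,-0.02],[0,0,0]],[1,[-0.15,0,-0.02],[0,0,0]],[1,[-0.2,0,-0.02],[0,0,0]],[1,[-0.22,0,-0.02],[0,0,0]],[1,[-0.22,0,-0.02],[0,0,0]]])

```text
time: 4.4
ee_pos: [0.4965, 0.0343, 0.083]
ee_rot: [-0.0, -0.112, 0.994, 0.0]
force: [0.2, -0.1, 0.1]
opening: 0.0007
```

```bash
python3 - <<'E'
from h import *
tgt(-75,-2.5,83)
a=cam("scene")["frame"][110:250,180:380]
save({"frame":cv2.resize(a,None,fx=3,fy=3,interpolation=2)},"tip.png")
E
```

```text
t 4.4 pad [-41.5  -2.8] 0.083 shift [0.335 0.003 0.   ] turn [ 0. -0. -0.] F [ 0.2 -0.1  0.1]
```

View pics/tip.png

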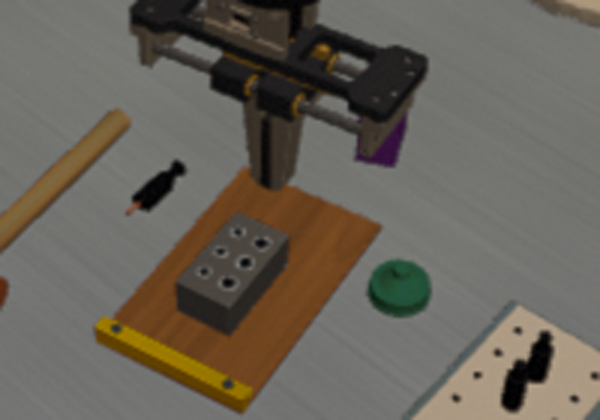

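The block lies with all six cups up. Its top corners in the crop are near (240,212), (290,235), (230,312) and (178,288).

```bash
python3 - <<'E'
from h import *
s=cam("scene"); b=np.array([[240,212],[290,235],[230,312],[178,288]])/3+[179.7,109.7]; print(topad(onplane(s,b,.038)).round(1))
tgt(-70,-4,19)
E
```

```text
[[-31.1 -22.9]
 [-30.5  19.1]
 [ 52.2  20.2]
 [ 52.7 -21.4]]
t 4.5 pad [-41.8  -2.8] 0.083 shift [ 0.282 -0.012  0.64 ] turn [ 0.    -0.001 -0.   ] F [-0.1  0.4  0.3]
```

>>> play_rows(steps=[[1,[0.24,-0.012,0],[0,0,0]],[1,[0.24,-0.012,0.1],[0,0,0]],[1,[0.24,-0.012,0.4],[0,0,0]],[1,[0.24,-0.012,0.6],[0,0,0]],[1,[0.24,-0.012,0.6],[0,0,0]]])

```text
time: 5.12
ee_pos: [0.4727, 0.0278, 0.0216]
ee_rot: [-0.001, -0.112, 0.994, 0.0]
force: [0.4, -0.4, 0.4]
opening: 0.0002
```

```bash
python3 - <<'E'
from h import *
tgt(-2,-1.7,23)
E
```

```text
t 5.125 pad [-66.2  -3.9] 0.0216 shift [-0.642  0.022 -0.015] turn [ 0.001 -0.005 -0.   ] F [ 0.4 -0.4  0.4]
```

>>> play_rows(steps=[[1,[-0.1,0.022,-0.02],[0,0,0]],[1,[-0.18,0.022,-0.02],[0,0,0]],[1,[-0.24,0.022,-0.02],[0,0,0]],[1,[-0.3,0.022,-0.02],[0,0,0]],[1,[-0.36,0.022,-0.02],[0,0,0]],[1,[-0.42,0.022,-0.02],[0,0,0]],[1,[-0.48,0.022,-0.02],[0,0,0]],[1,[-0.52,0.022,-0.02],[0,0,0]]])

```text
time: 6.12
ee_pos: [0.5216, 0.0413, 0.0249]
ee_rot: [-0.002, -0.112, 0.994, 0.0]
force: [-7.5, -1.3, 6.1]
opening: 0.0007
```

```bash
python3 - <<'E'
from h import *
tgt(-2,-1.7,23)
a=cam("scene")["frame"][160:250,205:325]
save({"frame":cv2.resize(a,None,fx=6,fy=6,interpolation=2)},"push1.png")
E
```

```text
t 6.125 pad [-15.5  -1.6] 0.0249 shift [-0.135 -0.001  0.019] turn [ 0.001 -0.008  0.   ] F [-7.5 -1.3  6.1]
```

View pics/push1.png

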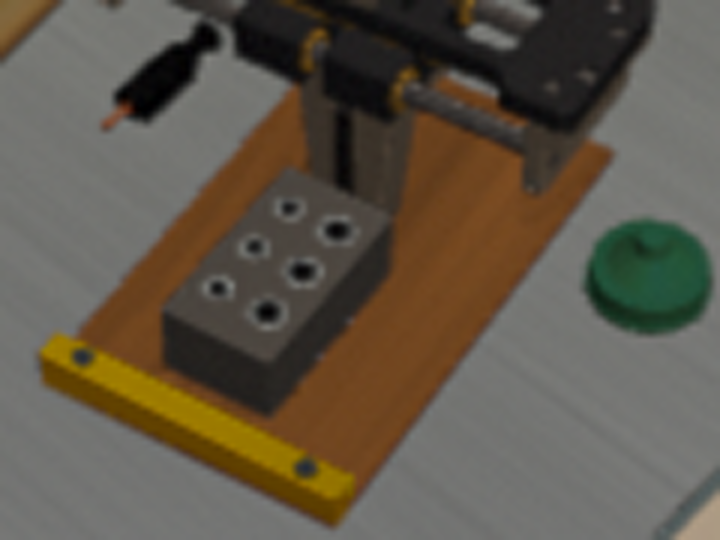

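The block slides straight with a push of about 7.5 N, and a gap of roughly 12–14 mm to the stop remains. I advance slowly.

>>> play_rows(steps=[[1,[-0.03,0,0],[0,0,0]],[1,[-0.06,0,0],[0,0,0]],[1,[-0.08,0,0],[0,0,0]],[1,[-0.1,0,0],[0,0,0]],[1,[-0.1,0,0],[0,0,0]]])

```text
time: 6.8
ee_pos: [0.5316, 0.0435, 0.0249]
ee_rot: [-0.002, -0.112, 0.994, 0.0]
force: [-5.8, -1.4, 2.3]
opening: 0.0006
```

```bash
python3 - <<'E'
from h import *
tgt(-2,-1.7,23)
E
```

```text
t 6.8 pad [-5.2 -1.7] 0.0249 shift [-0.032 -0.     0.019] turn [ 0.001 -0.006 -0.   ] F [-5.8 -1.4  2.3]
```

>>> play_rows(steps=[[1,[-0.015,0,0],[0,0,0]],[1,[-0.03,0,0],[0,0,0]],[1,[-0.03,0,0],[0,0,0]]])

```text
time: 7.18
ee_pos: [0.5332, 0.0439, 0.0248]
ee_rot: [-0.003, -0.112, 0.994, -0.0]
force: [-9.0, -2.0, 8.4]
opening: 0.0005
```

>>> play_rows(steps=[[1,[-0.01,0,0],[0,0,0]],[1,[-0.02,0,0],[0,0,0]],[1,[-0.02,0,0],[0,0,0]]])

```text
time: 7.55
ee_pos: [0.5332, 0.044, 0.0247]
ee_rot: [-0.005, -0.112, 0.994, -0.0]
force: [-16.2, -4.5, 13.4]
opening: 0.0004
```

```bash
python3 - <<'E'
from h import *
tgt(-2,-1.7,23)
a=cam("scene")["frame"][160:250,205:325]
save({"frame":cv2.resize(a,None,fx=6,fy=6,interpolation=2)},"push2.png")
E
```

```text
t 7.55 pad [-3.5 -1.6] 0.0247 shift [-0.015 -0.001  0.017] turn [ 0.001 -0.018  0.   ] F [-16.2  -4.5  13.4]
```

View pics/push2.png

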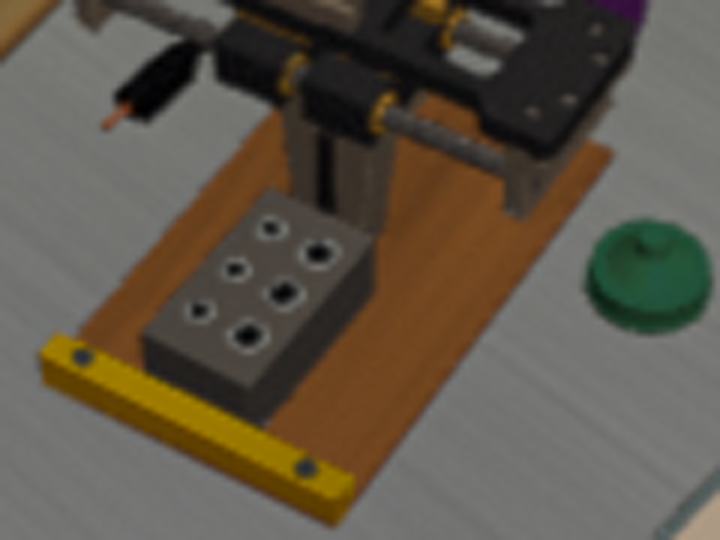

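The tool stopped at pad x = −3.5 mm while the force rose to 16 N, and the picture shows the head against the yellow stop. I back straight off and raise the arm to check.

>>> play_rows(steps=[[1,[0.03,0,0],[0,0,0]],[1,[0.15,0,0],[0,0,0]],[1,[0.5,0,-0.1],[0,0,0]],[1,[0.6,0,-0.6],[0,0,0]],[1,[0.6,0,-1],[0,0,0]],[1,[0.6,0,-1],[0,0,0]]])

```text
time: 8.35
ee_pos: [0.4818, 0.0315, 0.1281]
ee_rot: [0.003, -0.112, 0.994, -0.0]
force: [0.5, -0.2, -0.4]
opening: 0.0005
```

>>> play_rows(steps=[[1,[0.4,0.5,-0.8],[0,0,0]],[1,[0.4,1,-0.8],[0,0,0]],[1,[0.4,1,-0.8],[0,0,0]],[1,[0.4,1,-0.8],[0,0,0]]])

```text
time: 8.85
ee_pos: [0.4182, 0.1204, 0.2047]
ee_rot: [0.0, -0.113, 0.994, -0.0]
force: [1.1, -0.4, -0.0]
opening: 0.0005
```

>>> play_rows(steps=[[1,[0,1,0],[0,0,0]],[1,[0,1,0],[0,0,0]],[1,[0,1,0],[0,0,0]]])

```text
time: 9.22
ee_pos: [0.396, 0.2181, 0.2037]
ee_rot: [-0.001, -0.113, 0.994, -0.0]
force: [-0.7, -1.4, -0.8]
opening: 0.0007
```

```bash
python3 - <<'E'
from h import *
tgt(-2,-1.7,23)
a=cam("top")["frame"]; np.save("top1.npy",a)
o=np.load("top0.npy")
c=[cv2.resize(x[155:275,130:360],None,fx=2.6,fy=2.4,interpolation=2) for x in (o,a)]
save({"frame":np.vstack(c)},"end.png")
E
```

```text
t 9.225 pad [-98.5 198.7] 0.2037 shift [-0.964 -2.005  1.806] turn [-0.001 -0.003  0.004] F [-0.7 -1.4 -0.8]
```

View pics/end.png

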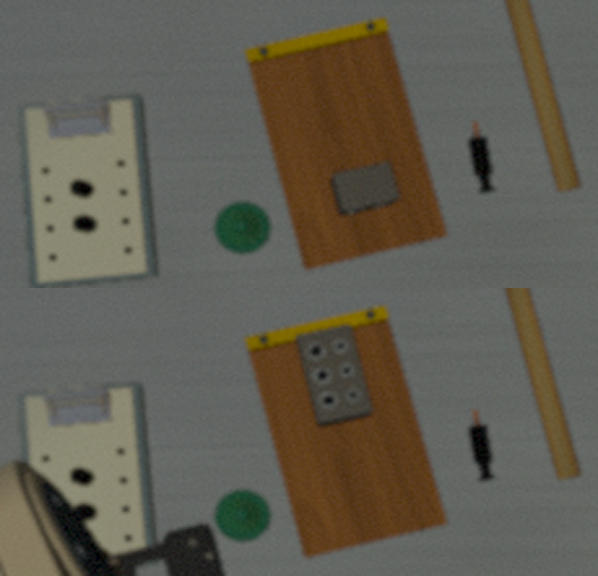

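The block lies flush under the stop with its cups up, and the lid, cleco and mallet look unmoved. I'll do one numeric check of angle and gap, compare the bystanders, then hand in if they agree.

```bash
python3 - <<'E'
from h import *
d=cam("top"); a=d["frame"]; o=np.load("top0.npy")
hsv=cv2.cvtColor(a,cv2.COLOR_RGB2HSV)
m=cv2.inRange(hsv,(0,0,0),(180,110,255)); roi=np.zeros_like(m); cv2.fillConvexPoly(roi,np.array([[233,172],[274,163],[293,247],[252,257]]),255)
m=cv2.morphologyEx(m&roi,cv2.MORPH_CLOSE,np.ones((5,5))); m=cv2.morphologyEx(m,cv2.MORPH_OPEN,np.ones((7,7)))
c=max(cv2.findContours(m,0,2)[0],key=cv2.contourArea)
p=topad(onplane(d,c[:,0].astype(float),.038)); print("block pad mm",cv2.minAreaRect(p.astype(np.float32)))
for n,(y0,y1,x0,x1) in dict(lid=(235,265,208,238),cleco=(200,240,305,326),mallet=(130,240,305,360)).items():
    print(n,np.abs(a[y0:y1,x0:x1].astype(int)-o[y0:y1,x0:x1]).mean().round(2))
print("bg",np.abs(a[300:330,380:420].astype(int)-o[300:330,380:420]).mean().round(2))
E
```

```text
block pad mm ((51.24764633178711, -2.0583152770996094), (45.290157318115234, 91.43611907958984), 88.42107391357422)
lid 7.17
cleco 2.87
mallet 2.59
bg 2.49
```

The block contour is contaminated (91 mm long instead of 80), and the lid patch differs in brightness. I'll settle both with the lid centroid and fits to the block's long edges.

```bash
python3 - <<'E'
from h import *
o=np.load("top0.npy"); d=cam("top"); a=d["frame"]
for f in(o,a):
    h=cv2.cvtColor(f,cv2.COLOR_RGB2HSV)[235:265,208:238]; M=cv2.moments(cv2.inRange(h,(60,90,20),(95,255,255))); print("lid",M["m10"]/M["m00"],M["m01"]/M["m00"],M["m00"]/255, f[235:265,208:238].mean())
# rectify the pad at z=.038 (1px=.5mm; cols=-y, rows=-x) and find saturation steps
Rm,c=pose(d); xs=np.arange(100,-10,-.5); ys=np.arange(35,-35,-.5)
P=np.array([toworld(x,y,38) for x in xs for y in ys]); uv=(d["K"]@(Rm.T@(P-c).T)); uv=(uv[:2]/uv[2]).T.astype(np.float32).reshape(len(xs),len(ys),2)
S=cv2.remap(cv2.GaussianBlur(cv2.cvtColor(a,cv2.COLOR_RGB2HSV)[:,:,1],(3,3),0),uv[...,0],uv[...,1],1).astype(float)
r=[(x,ys[np.argmax(S[i,:70]<120)],ys[139-np.argmax(S[i,:69:-1]<120)]) for i,x in enumerate(xs) if 20<x<78]
r=np.array(r); print("long edges deg",[np.degrees(np.arctan(np.polyfit(r[:,0],r[:,k],1)[0])).round(2) for k in(1,2)],r[:,1:].mean(0))
e=[(ys[j],xs[np.argmax(S[:,j]<120)],xs[len(xs)-1-np.argmax(S[::-1,j]<120)]) for j in range(len(ys)) if -18<ys[j]<14]
e=np.array(e); print("head/foot x",np.median(e[:,1:],0),"deg",[np.degrees(np.arctan(np.polyfit(e[:,0],e[:,k],1)[0])).round(2) for k in(1,2)])
save({"frame":cv2.cvtColor(cv2.resize(cv2.remap(a,uv[...,0],uv[...,1],1),None,fx=3,fy=2.6),cv2.COLOR_RGB2BGR)[:,:,::-1]},"rect.png")
E
```

```text
lid 14.786833855799372 14.507836990595612 319.0 78.93518518518519
lid 14.753894080996885 14.454828660436137 321.0 75.34518518518519
long edges deg [np.float64(-1.33), np.float64(-1.25)] [ 20.58695652 -24.64347826]
head/foot x [100.    5.5] deg [np.float64(0.0), np.float64(1.42)]
```

View pics/rect.png

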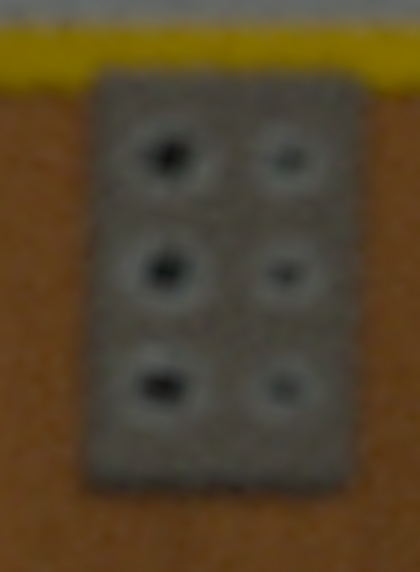

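The lid has not moved (centroid within 0.1 px). In the rectified view the block is turned about 1.3° from my pad axis, but the yellow stop at its top slopes the same way. I'll compare those two directly.

```bash
python3 - <<'E'
from h import *
def run(f,d,z,tag):
    Rm,c=pose(d); xs=np.arange(112,60,-.25); ys=np.arange(56,-56,-1.)
    P=np.array([toworld(x,y,z) for x in xs for y in ys]); uv=(d["K"]@(Rm.T@(P-c).T)); uv=(uv[:2]/uv[2]).T.astype(np.float32).reshape(len(xs),len(ys),2)
    g=cv2.remap(f,uv[...,0],uv[...,1],1).astype(float); Y=g[...,0]-g[...,2]; G=g[...,1]-g[...,2]
    t=np.argmax(Y>40,0); b=len(xs)-1-np.argmax((G>35)[::-1],0)
    for n,i in(("outer",t),("inner",b)):
        x=xs[i]
        k=np.ones(len(ys),bool)
        if tag=="now" and n=="inner": k=(ys>26)|(ys<-30)
        for _ in range(3):
            p=np.polyfit(ys[k],x[k],1); k&=np.abs(np.polyval(p,ys)-x)<1.5
        print(tag,n,"x at y=0",p[1].round(2),"yaw deg",-np.degrees(np.arctan(p[0])).round(2),k.sum())
d=cam("top"); run(np.load("top0.npy"),d,18,"start"); run(d["frame"],d,18,"now")
E
```

```text
start outer x at y=0 99.74 yaw deg 0.16 111
start inner x at y=0 69.06 yaw deg 3.52 9
now outer x at y=0 99.77 yaw deg 0.12 112
now inner x at y=0 66.46 yaw deg 1.73 10
```

The stop's outer edge agrees with my pad axis (0.1°), so the block may be about 1.3° off flat. Before mending, I cross-check the angle in the scene camera.

```bash
cat > ang.py <<'E'
from h import *
def rect(d,z,xs,ys):
    Rm,c=pose(d); P=np.array([toworld(x,y,z) for x in xs for y in ys]); uv=(d["K"]@(Rm.T@(P-c).T)); uv=(uv[:2]/uv[2]).T.astype(np.float32).reshape(len(xs),len(ys),2)
    return cv2.remap(d["frame"],uv[...,0],uv[...,1],1).astype(np.float32)
def step(g,axis):  # subpixel place of strongest gradient along axis
    G=np.abs(np.gradient(cv2.GaussianBlur(g,(0,0),3),axis=axis)); G=G if axis==1 else G.T
    w=G**4; return (w*np.arange(G.shape[1])).sum(1)/w.sum(1)
def fit(t,v):
    k=np.ones(len(t),bool)
    for _ in range(4): p=np.polyfit(t[k],v[k],1); k=np.abs(np.polyval(p,t)-v)<1.0
    return np.degrees(np.arctan(p[0])).round(2),np.polyval(p,t.mean()).round(2),round(k.mean(),2)
if __name__=="__main__":
  h=.25
  for n in("top","scene"):
    d=cam(n)
    def along(z,x0,x1,y0,y1,ch):   # edge running along x
        xs=np.arange(x0,x1,h); ys=np.arange(y0,y1,h); g=rect(d,z,xs,ys)@np.float32(ch); return fit(xs,ys[0]+h*step(g,1))
    def across(z,x0,x1,y0,y1,ch):
        xs=np.arange(x0,x1,h); ys=np.arange(y0,y1,h); g=rect(d,z,xs,ys)@np.float32(ch); r=fit(ys,xs[0]+h*step(g,0)); return (-r[0],)+r[1:]
    rb=[1,0,-1]
    print(n,"block +y",along(38,18,78,13,30,rb),"-y",along(38,18,78,-34,-16,rb),"foot",across(38,-2,16,-20,16,rb))
    print("   head/stop",across(38,80,96,-18,14,rb),"stop outer",across(18,94,106,-55,55,rb),"pad +y",along(6,-90,80,50,70,rb),"pad -y",along(6,-90,80,-70,-50,rb))
E
python3 ang.py
```

```text
top block +y (np.float64(-1.1), np.float64(21.12), np.float64(1.0)) -y (np.float64(-1.38), np.float64(-25.27), np.float64(1.0)) foot (np.float64(-0.71), np.float64(4.82), np.float64(1.0))
   head/stop (np.float64(-1.08), np.float64(89.66), np.float64(1.0)) stop outer (np.float64(0.09), np.float64(98.98), np.float64(0.97)) pad +y (np.float64(0.09), np.float64(58.93), np.float64(1.0)) pad -y (np.float64(-0.02), np.float64(-59.09), np.float64(1.0))
scene block +y (np.float64(0.41), np.float64(28.3), np.float64(0.94)) -y (np.float64(-1.08), np.float64(-26.86), np.float64(1.0)) foot (np.float64(-0.14), np.float64(6.03), np.float64(1.0))
   head/stop (np.float64(1.12), np.float64(86.5), np.float64(0.59)) stop outer (np.float64(-0.2), np.float64(98.45), np.float64(0.87)) pad +y (np.float64(0.06), np.float64(58.41), np.float64(0.99)) pad -y (np.float64(0.06), np.float64(-61.62), np.float64(0.99))
```

Top-camera edges put the block about 1° off the stop, a gap under 1 mm at its −y corner. There is plenty of time, so I'll press again on the −y half of the foot to seat it.

>>> play_rows(steps=[[1,[-0.2,-1,0],[0,0,0]],[1,[-0.2,-1,0],[0,0,0]],[1,[-0.2,-1,0],[0,0,0]]])

```text
time: 9.9
ee_pos: [0.4387, 0.122, 0.2051]
ee_rot: [0.0, -0.11, 0.994, -0.0]
force: [0.7, -0.3, 0.4]
opening: 0.0006
```

>>> play_rows(steps=[[1,[-0.3,-1,0.2],[0,0,0]],[1,[-0.3,-1,0.8],[0,0,0]],[1,[-0.3,-1,0.8],[0,0,0]],[1,[-0.3,-1,0.8],[0,0,0]]])

```text
time: 10.4
ee_pos: [0.4884, 0.0337, 0.1244]
ee_rot: [-0.001, -0.111, 0.994, 0.0]
force: [0.2, -0.2, 0.1]
opening: 0.0008
```

```bash
python3 -c "
from h import *
tgt(-40,-12,24)"
```

```text
t 10.4 pad [-49.5  -1.6] 0.1244 shift [-0.097 -0.105  1.004] turn [ 0.001 -0.005 -0.003] F [ 0.2 -0.2  0.1]
```

>>> play_rows(steps=[[1,[0.1,-0.105,0.3],[0,0,0]],[1,[0.1,-0.105,0.7],[0,0,0]],[1,[0.1,-0.105,1.0],[0,0,0]],[1,[-0.1,-0.105,1.0],[0,0,0]],[1,[-0.3,-0.105,1.0],[0,0,0]],[1,[-0.4,-0.105,1.0],[0,0,0]],[1,[-0.4,-0.105,1.0],[0,0,0]]])

```text
time: 11.28
ee_pos: [0.5314, 0.0332, 0.0261]
ee_rot: [0.001, -0.113, 0.994, 0.0]
force: [-0.3, 0.2, -0.4]
opening: 0.0007
```

```bash
python3 -c "
from h import *
tgt(-4,-12,24)"
```

```text
t 11.275 pad [ -7.7 -11.7] 0.0261 shift [-0.037 -0.003  0.021] turn [-0.     0.003  0.002] F [-0.3  0.2 -0.4]
```

>>> play_rows(steps=[[1,[-0.02,0,0.01],[0,0,0]],[1,[-0.04,0,0.01],[0,0,0]],[1,[-0.055,0,0.01],[0,0,0]],[1,[-0.055,0,0.01],[0,0,0]]])

```text
time: 11.78
ee_pos: [0.5353, 0.0334, 0.0239]
ee_rot: [-0.001, -0.112, 0.994, 0.0]
force: [-2.3, -0.7, 2.2]
opening: 0.0009
```

>>> play_rows(steps=[[1,[-0.01,0,0],[0,0,0]],[1,[-0.02,0,0],[0,0,0]],[1,[-0.02,0,0],[0,0,0]]])

```text
time: 12.15
ee_pos: [0.5353, 0.0335, 0.0237]
ee_rot: [-0.003, -0.112, 0.994, -0.0]
force: [-8.6, -3.3, 7.7]
opening: 0.0004
```

```bash
python3 -c "
from h import *
tgt(-4,-12,24)"
```

```text
t 12.15 pad [ -3.8 -12.3] 0.0237 shift [ 0.002  0.003 -0.003] turn [ 0.001 -0.01  -0.   ] F [-8.6 -3.3  7.7]
```

>>> play_rows(steps=[[1,[-0.01,0,0],[0,0,0]],[1,[-0.02,0,0],[0,0,0]],[1,[-0.03,0,0],[0,0,0]],[1,[-0.03,0,0],[0,0,0]]])

```text
time: 12.65
ee_pos: [0.5354, 0.0336, 0.0234]
ee_rot: [-0.005, -0.112, 0.994, -0.0]
force: [-17.0, -6.5, 14.7]
opening: 0.0005
```

```bash
python3 -c "
from h import *
tgt(-4,-12,24)"
```

```text
t 12.65 pad [ -3.7 -12.2] 0.0234 shift [ 0.003  0.002 -0.006] turn [ 0.002 -0.02   0.   ] F [-17.   -6.5  14.7]
```

>>> play_rows(steps=[[1,[0.06,0,0],[0,0,0]],[1,[0.2,0,0],[0,0,0]],[1,[0.5,0,-0.1],[0,0,0]],[1,[0.6,0,-0.6],[0,0,0]],[1,[0.6,0,-1],[0,0,0]],[1,[0.6,0,-1],[0,0,0]]])

```text
time: 13.4
ee_pos: [0.4843, 0.0213, 0.1269]
ee_rot: [0.003, -0.112, 0.994, -0.0]
force: [-0.4, -0.2, 0.7]
opening: 0.0004
```

>>> play_rows(steps=[[1,[0.4,0.5,-0.8],[0,0,0]],[1,[0.4,1,-0.8],[0,0,0]],[1,[0.4,1,-0.8],[0,0,0]],[1,[0.4,1,-0.8],[0,0,0]]])

```text
time: 13.9
ee_pos: [0.4209, 0.1103, 0.2036]
ee_rot: [0.0, -0.113, 0.994, -0.0]
force: [0.2, 0.8, 0.2]
opening: 0.0003
```

>>> play_rows(steps=[[1,[0,1,0],[0,0,0]],[1,[0,1,0],[0,0,0]],[1,[0,1,0],[0,0,0]]])

```text
time: 14.28
ee_pos: [0.3988, 0.2079, 0.2026]
ee_rot: [-0.001, -0.113, 0.994, -0.0]
force: [-0.2, 0.2, 0.4]
opening: 0.0005
```

```bash
python3 ang.py; python3 - <<'E'
from h import *
tgt(-4,-12,24)
a=cam("scene")["frame"][140:260,190:340]
save({"frame":cv2.resize(a,None,fx=5,fy=4.9,interpolation=2)},"fin.png")
E
```

```text
top block +y (np.float64(-1.22), np.float64(21.02), np.float64(1.0)) -y (np.float64(-1.4), np.float64(-25.13), np.float64(1.0)) foot (np.float64(-1.35), np.float64(4.88), np.float64(1.0))
   head/stop (np.float64(-1.42), np.float64(89.53), np.float64(1.0)) stop outer (np.float64(0.07), np.float64(98.97), np.float64(0.97)) pad +y (np.float64(0.1), np.float64(58.89), np.float64(1.0)) pad -y (np.float64(-0.04), np.float64(-59.09), np.float64(1.0))
scene block +y (np.float64(0.58), np.float64(28.26), np.float64(0.95)) -y (np.float64(-1.09), np.float64(-26.86), np.float64(1.0)) foot (np.float64(-0.28), np.float64(6.14), np.float64(1.0))
   head/stop (np.float64(-0.24), np.float64(87.0), np.float64(0.59)) stop outer (np.float64(-0.19), np.float64(98.44), np.float64(0.86)) pad +y (np.float64(0.06), np.float64(58.42), np.float64(0.99)) pad -y (np.float64(0.05), np.float64(-61.63), np.float64(0.99))
t 14.375 pad [-98.3 186.7] 0.2029 shift [-0.945 -1.985  1.789] turn [-0.002 -0.004  0.001] F [ 0.3 -1.2 -1.1]
```

View pics/fin.png

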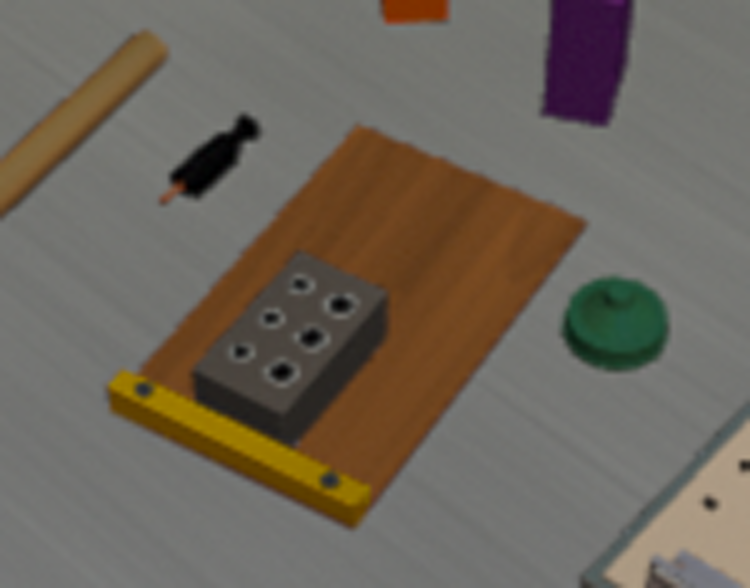

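The reading is unchanged at about 1.3°: the press also bore down on the block (Fz about 15 N), so pad friction held it from turning. I'll nudge the foot end about 2 mm toward −y from the side, then seat it again without the downward load.

>>> play_rows(steps=[[1,[-0.6,-0.7,0],[0,0,0]],[1,[-0.6,-0.7,0.3],[0,0,0]],[1,[-0.6,-0.7,0.3],[0,0,0]]])

```text
time: 14.8
ee_pos: [0.473, 0.1497, 0.172]
ee_rot: [-0.002, -0.11, 0.994, -0.001]
force: [-0.8, -1.2, 0.0]
opening: 0.0001
```

>>> play_rows(steps=[[1,[-0.57,-0.6,0],[0,0,0]],[1,[-0.57,-0.6,0.5],[0,0,0]],[1,[-0.57,-0.6,0.5],[0,0,0]],[1,[-0.57,-0.6,0.5],[0,0,0]]])

```text
time: 15.3
ee_pos: [0.5413, 0.1069, 0.125]
ee_rot: [-0.0, -0.112, 0.994, 0.0]
force: [-0.2, -0.2, 0.6]
opening: 0.0006
```

```bash
python3 -c "
from h import *
tgt(18,50,26)"
```

```text
t 15.3 pad [18.3 57.9] 0.125 shift [ 0.003 -0.079  0.99 ] turn [ 0.    -0.001 -0.001] F [-0.2 -0.2  0.6]
```

>>> play_rows(steps=[[1,[0,0,0.4],[0,0,0]],[1,[0,0,0.8],[0,0,0]],[1,[0,0,0.99],[0,0,0]],[1,[0,-0.08,0.99],[0,0,0]],[1,[0,-0.14,0.99],[0,0,0]],[1,[0,-0.16,0.99],[0,0,0]],[1,[0,-0.16,0.99],[0,0,0]]])

```text
time: 16.18
ee_pos: [0.5461, 0.091, 0.026]
ee_rot: [0.001, -0.112, 0.994, 0.0]
force: [-0.0, -1.0, 0.5]
opening: 0.0004
```

```bash
python3 -c "
from h import *
tgt(18,38,26)"
```

```text
t 16.175 pad [19.5 41.4] 0.026 shift [ 0.015 -0.034  0.   ] turn [-0.     0.003 -0.001] F [-0.  -1.   0.5]
```

>>> play_rows(steps=[[1,[0.01,-0.01,0],[0,0,0]],[1,[0.01,-0.01,0],[0,0,0]]])

```text
time: 16.42
ee_pos: [0.5446, 0.0899, 0.0252]
ee_rot: [-0.0, -0.112, 0.994, -0.0]
force: [-0.5, -0.5, 0.2]
opening: 0.0001
```

>>> play_rows(steps=[[1,[0,-0.01,0],[0,0,0]],[1,[0,-0.01,0],[0,0,0]]])

```text
time: 16.68
ee_pos: [0.5449, 0.0889, 0.025]
ee_rot: [-0.0, -0.112, 0.994, -0.0]
force: [-0.0, -0.3, 0.8]
opening: 0.0003
```

>>> play_rows(steps=[[1,[0,-0.01,0],[0,0,0]],[1,[0,-0.01,0],[0,0,0]]])

```text
time: 16.92
ee_pos: [0.5452, 0.0879, 0.0251]
ee_rot: [-0.0, -0.112, 0.994, -0.0]
force: [0.4, -0.1, -0.2]
opening: 0.0003
```

```bash
python3 -c "
from h import *
tgt(18,38,26)"
```

```text
t 16.925 pad [17.9 38.6] 0.0251 shift [-0.001 -0.006 -0.009] turn [-0. -0. -0.] F [ 0.4 -0.1 -0.2]
```

>>> play_rows(steps=[[1,[0,-0.01,0],[0,0,0]],[1,[0,-0.01,0],[0,0,0]]])

```text
time: 17.18
ee_pos: [0.5454, 0.0869, 0.0251]
ee_rot: [-0.0, -0.112, 0.994, -0.0]
force: [0.2, -0.6, -0.1]
opening: 0.0005
```

>>> play_rows(steps=[[1,[0,-0.01,0],[0,0,0]],[1,[0,-0.01,0],[0,0,0]]])

```text
time: 17.42
ee_pos: [0.5456, 0.0859, 0.0251]
ee_rot: [-0.0, -0.112, 0.994, -0.0]
force: [-0.7, 0.2, -0.4]
opening: 0.0004
```

>>> play_rows(steps=[[1,[0,-0.01,0],[0,0,0]],[1,[0,-0.01,0],[0,0,0]]])

```text
time: 17.68
ee_pos: [0.5458, 0.085, 0.0251]
ee_rot: [-0.0, -0.112, 0.994, 0.0]
force: [-0.0, -0.1, -0.7]
opening: 0.0005
```

>>> play_rows(steps=[[1,[0,-0.01,0],[0,0,0]],[1,[0,-0.02,0],[0,0,0]]])

```text
time: 17.92
ee_pos: [0.5462, 0.0831, 0.0251]
ee_rot: [-0.0, -0.112, 0.994, 0.0]
force: [-1.3, 2.4, 0.9]
opening: 0.0003
```

>>> play_rows(steps=[[1,[0,-0.01,0],[0,0,0]],[1,[0,-0.01,0],[0,0,0]]])

```text
time: 18.18
ee_pos: [0.5461, 0.0822, 0.025]
ee_rot: [-0.0, -0.112, 0.994, 0.0]
force: [-1.9, 2.3, 1.8]
opening: 0.0003
```

>>> play_rows(steps=[[1,[0,-0.01,0],[0,0,0]],[1,[0,-0.01,0],[0,0,0]]])

```text
time: 18.42
ee_pos: [0.5462, 0.0812, 0.025]
ee_rot: [-0.0, -0.112, 0.994, 0.0]
force: [-4.1, 4.4, 1.8]
opening: 0.0004
```

```bash
python3 -c "
from h import *
tgt(18,33,26)"
```

```text
t 18.425 pad [17.5 31.8] 0.025 shift [-0.005  0.012 -0.01 ] turn [ 0.001 -0.002 -0.   ] F [-4.1  4.4  1.8]
```

Contact came at TCP y of about 34 mm and the foot has moved roughly 2 mm. I back off, go round behind the foot, and seat it again.

>>> play_rows(steps=[[1,[0,0.05,0],[0,0,0]],[1,[0,0.2,0],[0,0,0]],[1,[0,0.2,-0.4],[0,0,0]],[1,[0,0.2,-0.8],[0,0,0]],[1,[0,0.2,-0.8],[0,0,0]]])

```text
time: 19.05
ee_pos: [0.5444, 0.1018, 0.108]
ee_rot: [0.003, -0.112, 0.994, 0.0]
force: [-0.6, -0.5, -0.8]
opening: 0.0006
```

>>> play_rows(steps=[[1,[0.6,0.1,0],[0,0,0]],[1,[0.6,-0.56,0],[0,0,0]],[1,[0.6,-0.56,0],[0,0,0]],[1,[0.6,-0.56,0],[0,0,0]]])

```text
time: 19.55
ee_pos: [0.4962, 0.0328, 0.1046]
ee_rot: [-0.0, -0.111, 0.994, 0.0]
force: [0.1, -0.5, 0.4]
opening: 0.0003
```

```bash
python3 -c "
from h import *
tgt(-30,-3,25)"; python3 ang.py
```

```text
t 19.55 pad [-42.1  -4.3] 0.1046 shift [-0.121  0.013  0.796] turn [ 0.    -0.001 -0.003] F [ 0.1 -0.5  0.4]
top block +y (np.float64(-3.86), np.float64(18.98), np.float64(0.6)) -y (np.float64(-0.76), np.float64(-23.64), np.float64(0.34)) foot (np.float64(-6.53), np.float64(5.66), np.float64(0.48))
   head/stop (np.float64(-1.76), np.float64(90.4), np.float64(1.0)) stop outer (np.float64(-0.55), np.float64(99.21), np.float64(0.7)) pad +y (np.float64(0.16), np.float64(62.03), np.float64(0.1)) pad -y (np.float64(-0.83), np.float64(-60.15), np.float64(0.29))
scene block +y (np.float64(0.45), np.float64(28.17), np.float64(0.88)) -y (np.float64(0.8), np.float64(-27.93), np.float64(1.0)) foot (np.float64(0.34), np.float64(6.09), np.float64(1.0))
   head/stop (np.float64(2.21), np.float64(88.02), np.float64(0.35)) stop outer (np.float64(-0.17), np.float64(98.44), np.float64(0.87)) pad +y (np.float64(0.05), np.float64(58.41), np.float64(1.0)) pad -y (np.float64(0.05), np.float64(-61.62), np.float64(0.99))
```

The scene camera shows the −y edge turned by +1.9°, so the block is now within about 0.6° of square. I press straight in, rising slightly to keep the vertical load off.

>>> play_rows(steps=[[1,[0,0.013,0.4],[0,0,0]],[1,[0,0.013,0.78],[0,0,0]],[1,[0,0.013,0.78],[0,0,0]],[1,[-0.2,0.013,0.78],[0,0,0]],[1,[-0.33,0.013,0.78],[0,0,0]],[1,[-0.36,0.013,0.78],[0,0,0]],[1,[-0.37,0.013,0.77],[0,0,0]],[1,[-0.38,0.013,0.76],[0,0,0]]])

```text
time: 20.65
ee_pos: [0.5325, 0.0423, 0.0293]
ee_rot: [-0.0, -0.112, 0.994, 0.0]
force: [0.2, 0.1, 0.0]
opening: 0.0002
```

>>> play_rows(steps=[[1,[-0.01,0,-0.01],[0,0,0]],[1,[-0.02,0,-0.02],[0,0,0]],[1,[-0.02,0,-0.02],[0,0,0]]])

```text
time: 21.02
ee_pos: [0.5336, 0.0427, 0.0306]
ee_rot: [-0.001, -0.112, 0.994, 0.0]
force: [-4.2, -0.7, -2.4]
opening: 0.0004
```

```bash
python3 -c "
from h import *
tgt(-4,-3,25)"
```

```text
t 21.025 pad [-3.4 -2.9] 0.0306 shift [ 0.005 -0.001  0.056] turn [ 0.001 -0.005 -0.   ] F [-4.2 -0.7 -2.4]
```

>>> play_rows(steps=[[1,[-0.01,0,0],[0,0,0]],[1,[-0.02,0,-0.003],[0,0,0]],[1,[-0.03,0,-0.005],[0,0,0]],[1,[-0.03,0,-0.005],[0,0,0]]])

```text
time: 21.52
ee_pos: [0.5338, 0.043, 0.0306]
ee_rot: [-0.004, -0.112, 0.994, 0.0]
force: [-12.5, -2.0, 3.1]
opening: 0.0005
```

```bash
python3 -c "
from h import *
tgt(-4,-3,25)"
```

```text
t 21.525 pad [-3.2 -2.6] 0.0306 shift [ 0.008 -0.004  0.056] turn [ 0.002 -0.015  0.   ] F [-12.5  -2.    3.1]
```

The push is 12.5 N with only 3 N vertical and no movement, so the block is seated. I back away and check.

>>> play_rows(steps=[[1,[0.05,0,0],[0,0,0]],[1,[0.2,0,0],[0,0,0]],[1,[0.5,0,-0.1],[0,0,0]],[1,[0.6,0,-0.6],[0,0,0]],[1,[0.6,0,-1],[0,0,0]],[1,[0.6,0,-1],[0,0,0]]])

```text
time: 22.28
ee_pos: [0.4814, 0.0302, 0.1346]
ee_rot: [0.004, -0.112, 0.994, -0.0]
force: [0.1, -0.6, -0.1]
opening: 0.0005
```

>>> play_rows(steps=[[1,[0.4,0.5,-0.8],[0,0,0]],[1,[0.4,1,-0.8],[0,0,0]],[1,[0.4,1,-0.8],[0,0,0]],[1,[0.4,1,-0.8],[0,0,0]]])

```text
time: 22.78
ee_pos: [0.4179, 0.1191, 0.2112]
ee_rot: [0.0, -0.113, 0.994, -0.0]
force: [0.8, -0.1, 0.2]
opening: 0.0004
```

>>> play_rows(steps=[[1,[0,1,0],[0,0,0]],[1,[0,1,0],[0,0,0]],[1,[0,1,0],[0,0,0]]])

```text
time: 23.15
ee_pos: [0.3958, 0.2168, 0.2102]
ee_rot: [-0.001, -0.113, 0.994, -0.0]
force: [0.5, -1.0, 0.6]
opening: 0.0002
```

```bash
python3 ang.py; python3 - <<'E'
from h import *
o=np.load("top0.npy"); d=cam("top"); tgt(0,0,25)
for n,(y0,y1,x0,x1),lo,hi in(("lid",(235,265,208,238),(60,90,20),(95,255,255)),("cleco",(200,240,305,326),(0,0,0),(180,255,45)),("mallet",(130,240,305,360),(5,80,60),(25,255,255))):
    r=[]
    for f in(o,d["frame"]):
        M=cv2.moments(cv2.inRange(cv2.cvtColor(f,cv2.COLOR_RGB2HSV)[y0:y1,x0:x1],lo,hi)); r.append([round(M["m10"]/M["m00"],2),round(M["m01"]/M["m00"],2)])
    print(n,r)
E
```

```text
top block +y (np.float64(0.23), np.float64(20.37), np.float64(1.0)) -y (np.float64(0.38), np.float64(-25.98), np.float64(1.0)) foot (np.float64(1.27), np.float64(5.12), np.float64(1.0))
   head/stop (np.float64(0.27), np.float64(89.86), np.float64(1.0)) stop outer (np.float64(0.2), np.float64(98.97), np.float64(0.97)) pad +y (np.float64(0.06), np.float64(58.94), np.float64(1.0)) pad -y (np.float64(0.01), np.float64(-59.11), np.float64(1.0))
scene block +y (np.float64(0.34), np.float64(28.25), np.float64(0.89)) -y (np.float64(0.38), np.float64(-27.69), np.float64(1.0)) foot (np.float64(0.19), np.float64(6.25), np.float64(1.0))
   head/stop (np.float64(-1.92), np.float64(86.59), np.float64(0.63)) stop outer (np.float64(-0.19), np.float64(98.44), np.float64(0.86)) pad +y (np.float64(0.05), np.float64(58.42), np.float64(0.99)) pad -y (np.float64(0.05), np.float64(-61.62), np.float64(0.99))
t 23.3 pad [-99.2 195.7] 0.2106 shift [-0.996 -1.954  1.856] turn [-0.002 -0.003 -0.001] F [ 0.   0.2 -0.9]
lid [[14.79, 14.51], [14.69, 14.48]]
cleco [[9.71, 21.9], [9.68, 21.59]]
mallet [[28.94, 47.83], [28.94, 47.93]]
```

The block's sides are now within 0.4° of the pad, and the bystanders have not moved. I hand in.

```bash
python3 -c "
from h import *
print(manip.hand_in())"
```

```text
the job is handed in; nothing more can be done
None
```

The block tipped over where it stood, lies on the pad with its cups up, and sits against the yellow stop. I handed the job in at about 23 s of the 38 s allowed.

- **Tipping:** I pushed the cupped face near the top with closed fingers. The force read about 2 N just after contact, and the block fell by itself toward the stop.
- **First push to the stop:** the top camera showed the block still about 1.3° off square. A second, firmer press changed nothing, because pad friction was holding it.
- **Mending:** I nudged the foot end about 2 mm sideways and pressed it in again. It did not move under 12.5 N.

**Last checks:**
- The block's long edges are about 0.2–0.4° from the pad axis in both cameras, against about 0.1–0.2° for the stop's outer edge.
- The head edge measured about parallel to the stop in the top view.
- Two short-edge fits disagreed: the top camera put the foot edge at 1.3°, and the scene camera put the head edge at −1.9°. I gave both less weight: the foot edge is short, and only 63% of the head-edge points fitted.
- The lid, cleco and mallet moved no more than 0.3 px in the top view, which is about the measurement noise.

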